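Hang the draining caddy over its drip tray

ROBOT

A 6-joint arm with a two-finger parallel gripper is mounted at the origin on the work surface. World frame = base frame: x ahead of the robot, y to its left, z up, the work surface at z = 0. Lengths are in m, angles in rad, forces in N, time in s.
With the tool pointing down it reaches from about 0.35 to 0.975 m from the base axis. Payload 4.9 kg.
Tool frame: the origin (TCP) lies at the very end of the fingers, on their centre line; the grasp point (between the pads) lies behind it (manip.pinch_z is the y of the grasp point in the tool frame, in m); y points along the fingers, x is the direction in which the jaws open and shut, and the axes are right-handed (so a half turn about y gives the same grasp; the last joint's range is limited). The gripper opens to 85 mm and grips with 20 to 120 N. Pads are 22 mm wide; open, the fingers measure 114 mm over their backs; the gripper's body (76 mm by 85 mm) begins 54 mm behind the grasp point. The pads swing forward as they close: fully open they stand 13 mm farther back than shut.
Start: joints at [-1.448, 0.053, 1.613, -0, 1.476, -0.119], TCP at [0.15, -0.607, 0.231] pointing down, gripper open.
Joint ranges: [-3.01, 3.01], [-1.01, 2.22], [0.06, 2.58], [-1.02, 4.17], [0.09, 2.62], [-3.14, 3.14]. Speed limits (rad/s): [2.57, 2.57, 3.14, 3.14, 3.14, 3.14].

INTERFACE

Orientations are given as a unit quaternion [w, x, y, z].
In Python, from plant import manip gives the robot as it stands.
- The arm moves only by the tool drive_tool, never from a script. Its argument "motion" is a list of rows, each a list of 3 entries, a list of its own where there are three numbers: the shift along the tool's x, y, z in units of 25 mm (1.0 is 25 mm), then the turn, a rotation vector about the tool's x, y, z in units of 5 degrees (1.0 is 5 degrees), then the closure, from -1 (fully open) to 1 (shut). A call has 1 to 12 rows; each row shifts and turns the commanded pose from where the row before left it, along the tool's axes as they then stand; what a row does not reach is not made up. A row lasts 1/10 s, in which the tool goes at most 50 mm and 8.59 degrees, less where a joint would pass 70% of its speed; a pose out of reach is approached as far as the arm can. A call is refused whole if a number of a shift passes 1 or a number of a turn 1, either way. A call with a gripper value outside its range is refused whole. The fingers move at their own pace and stop on an object; the grip force is fixed at half the most. Time passes only in rows, so rows that do not move let the fingers close. It gives the time, the measured TCP pose, the force and the opening at its end, in the units of the state.
- manip.state(): the state, without advancing time (a new reading comes with each control period).
- manip.grab_frame(name): name is "scene" or "top" or "wrist"; returns a dict with "img" (480x640x3 uint8, blue, green, red), "range_z" (480x640 float32, m along the optical axis (not along the pixel's ray), 0 where there is no reading), "camera_matrix" (3x3 intrinsics, pixels), "world_from_camera" (4x4, takes a point from camera to world coordinates); the wrist camera has in their place "T_tool_cam" (4x4, takes a point from camera to tool coordinates, whose origin is the TCP and whose axes are the tool frame's). Camera axes: x right, y down, z forward; pixel columns grow to the right and rows downward; lengths in m; the calibration is good to about 2 mm. A picture is of the moment at which its call begins: read the wrist's pose just before it.
- manip.job_done(): hands the job in, once; it reports no verdict.
The state is a dict: "time": time; "joint_pos": joint angles; "joint_vel": joint speeds; "joint_efforts": joint torques, N m; "tool_pos": TCP position; "tool_rot": TCP orientation; "contact_force": force on the tool from outside, world axes, zero at the start; "ft_torque": the same for the moment, N m; "gripper_width": opening from 0.0 (shut) to 1.0 (fully open).
Only numpy, scipy, OpenCV 4.12 (cv2) and the standard library are available. Lean on these libraries where they do the work, as an engineer would, in place of code of your own. Each camera call takes 0.05 s, during which the arm holds its last target. There are 200 camera calls.

TASK

Lift the white draining caddy up and off the hook of its stand and hang it by its own hook on the aluminium rail, at least 10 cm to one side of the yellow band. Then slide it along the rail, keeping it hooked on, until it is centred on the yellow band, over the blue drip tray, and let go so that it hangs straight. Leave the mug, the jar and the soap bottle where they are.

Things in the scene. Friction and masses are not known exactly. Their poses are not given: they have to be found in the camera images.
- caddy: White plastic draining caddy, about 0.2 kg, 193 mm tall, hanging on the stand's hook at the start. Origin under its basket, on the axis; z up. Basket: open box, x -26 to 38 mm, y +-40, z 0 to 60. A spine at x -28 to -33 (36 wide in y) rises from it to the crown, z 137 to 147, x -33 to 14, y +-18, which has the hook slot beneath and the red grip tab on top.
- grip (a point): Point in the red grip tab, on the axis, 172 mm above the caddy's underside. The tab is 18 mm (x) by 30 mm (y) and stands 46 mm high on the crown, z 147 to 193 mm. Axes as the caddy's.
- seat (a point): Top of the caddy's slot (underside of crown), 137 mm above its underside; rests on arm or rail. Slot: along y, open downward, 20 mm wide in x, 24 deep, walls flaring to 28 at their ends (z 113). Between wall ends and basket rim (z 60 to 113) the caddy's +x and both y sides are open: with the crown raised 25 to 60 mm the bar passes out or in there, the caddy moving along its x (off toward -x).
- stand: Fixed hook stand: dark wooden foot 120 mm (x) by 150 (y), 16 thick; dark steel post 18 mm thick at the origin, 220 high; from its top a level arm 14 by 14 mm runs to the stand's -y, 111 mm long, its top at z 220, ending in an upturned tip 14 mm higher and 8 thick. Origin: on the table at the foot of the post.
- hook (a point): Top of the hook arm where the caddy hangs at the start, 62 mm from the post's axis, 220 mm above the table. Axes as the stand's.
- rail: Fixed aluminium rail: level square bar 14 by 14 mm along the rail's own y, 494 mm long, its top 200 mm above the table, on two dark posts (16 mm thick, on round feet 70 mm across) at y = -239 and +239 mm. Origin: on the table under the bar's middle.
- rail_top (a point): Middle of the top face of the bar, 200 mm above the table; y along the bar. Axes as the rail's.
- tray: Fixed blue drip tray 150 (x) by 170 (y) by 20 mm high, on the table under the rail, with a yellow stripe across its middle; above it a yellow band 24 mm wide is painted round the bar (no obstacle). Origin: under the tray's middle. Its place along the rail differs each time, within 100 mm of the rail's middle.
- mark (a point): Middle of the yellow band, on the top face of the bar, 200 mm above the table; y along the bar.
- mug: Blue mug, 80 mm across, 90 mm high, with a handle; bystander. Origin under its middle.
- jar: White jar with a green lid, 84 mm across, 100 mm high; bystander. Origin under its middle.
- soap: Green soap bottle with a white cap, 64 mm across, 180 mm high; bystander. Origin under its middle.

How it is judged:
By the outcome, as a careful person would: the job done as asked, in the order asked, and still so for the second after the job is handed in, with the robot touching nothing.
It also fails if it takes over 45 s, if anything falls off the work surface, if the arm or the gripper's body presses on something with over 40 N, if the wrist force passes 120 N, or if a joint passes its speed limit or range.

## Working session

There is one attempt and no reset: what is moved stays moved. The work goes in short steps, Python scripts to look and compute and a tool call to move; the robot and the scene stay as the last step left them, time stands still between calls to the robot, and variables do not carry over. Pictures are saved under pics/ and viewed, about 8 in all and at most 12, crops included, and the job is handed in when it is done.

Besides the shell and the picture viewer there is one more tool, called after ">>>" by a JSON object that holds its "op" and its "data", one argument or row to a line. drive_tool: Moves the arm, as the interface text tells. Its arguments: {"type":"object","properties":{"motion":{"type":"array","items":{"type":"array"}}},"required":["motion"]}

```bash
ls; mkdir -p pics; cat > h.py <<'E'
import numpy as np, cv2
from plant import manip
from scipy.spatial.transform import Rotation as R
def T_tool():
    s=manip.state(); q=s["tool_rot"]; T=np.eye(4)
    T[:3,:3]=R.from_quat([q[1],q[2],q[3],q[0]]).as_matrix(); T[:3,3]=s["tool_pos"]; return T
def grab(n):
    T=T_tool() if n=="wrist" else None
    f=manip.grab_frame(n); f["W"]=T@f["T_tool_cam"] if n=="wrist" else f["world_from_camera"]
    K=f["camera_matrix"]; z=f["range_z"]; v,u=np.mgrid[:480,:640]
    P=np.stack([(u-K[0,2])/K[0,0]*z,(v-K[1,2])/K[1,1]*z,z],-1)
    f["P"]=P@f["W"][:3,:3].T+f["W"][:3,3]; f["P"][z==0]=np.nan
    f["hsv"]=cv2.cvtColor(f["img"],cv2.COLOR_BGR2HSV); return f
E
python3 - <<'E'
from h import *
print(manip.state(), manip.pinch_z); print(T_tool())
for n in("scene","top"):
    f=grab(n); cv2.imwrite(f"pics/{n}0.png",f["img"]); np.savez(f"{n}0.npz",img=f["img"],P=f["P"],W=f["W"],K=f["camera_matrix"]); print(n,f["W"])
E
```

```text
pics
{'time': 0.0, 'joint_pos': array([-1.44799590e+00,  5.33509046e-02,  1.61431140e+00,  2.55268981e-05,
        1.47600349e+00, -1.19010249e-01]), 'joint_vel': array([ 2.95059918e-05,  3.25559259e-04, -8.84446110e-04,  4.87068853e-06,
        6.96077868e-04, -4.57092017e-04]), 'joint_efforts': array([ 2.53020364e-03, -3.93685126e+01, -3.70171380e+01,  7.01623003e-05,
        7.13919828e-03,  9.15727270e-06]), 'tool_pos': array([ 0.14958647, -0.60618563,  0.23005632]), 'tool_rot': array([ 0.55717825, -0.55613092,  0.4365578 , -0.43553195]), 'contact_force': array([-0.28674727,  0.12247798, -0.10676548]), 'ft_torque': array([-0.00802389,  0.03285283, -0.00497351]), 'gripper_width': 0.9951606265045239} -0.0187
[[ 2.39458411e-01 -2.28721824e-04  9.70906596e-01  1.49586469e-01]
 [-9.70904447e-01  2.06063806e-03  2.39458366e-01 -6.06185628e-01]
 [-2.05545644e-03 -9.99997851e-01  2.71370079e-04  2.30056322e-01]
 [ 0.00000000e+00  0.00000000e+00  0.00000000e+00  1.00000000e+00]]
scene [[ 0.16635666  0.72175796 -0.67185631  1.51383412]
 [ 0.98587898 -0.13500003  0.09908397 -0.21798097]
 [-0.01918598 -0.67885229 -0.73402416  1.15024896]
 [ 0.          0.          0.          1.        ]]
top [[-0.01699388 -0.99702019  0.07524593  0.47427565]
 [-0.99983023  0.0174813   0.00582382 -0.09667995]
 [-0.00712186 -0.07513418 -0.997148    1.89108254]
 [ 0.          0.          0.          1.        ]]
```

View pics/scene0.png

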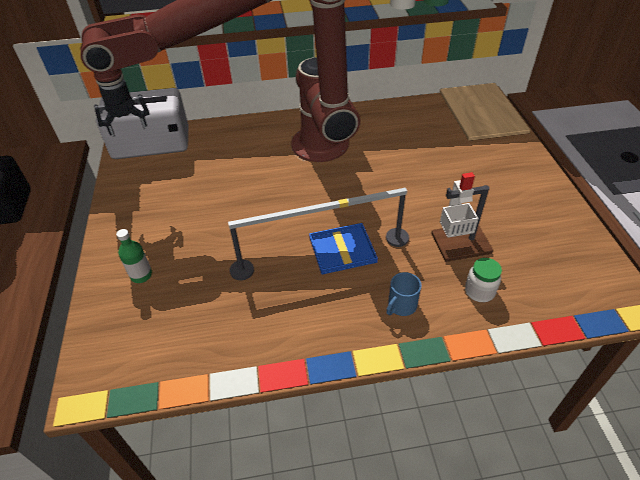

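View pics/top0.png

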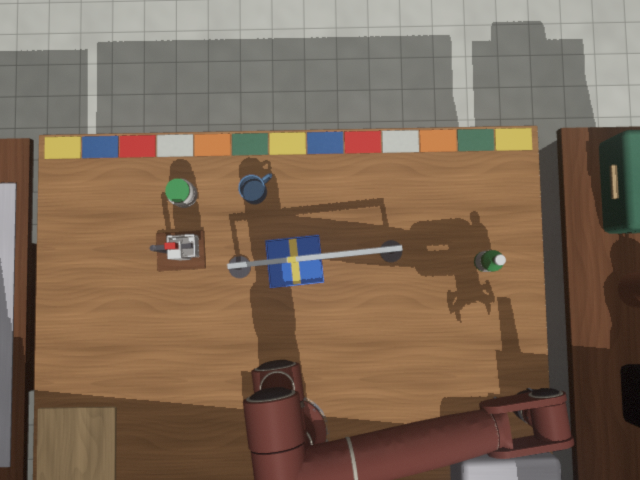

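The scene view shows the caddy's red tab at about (467,181) and the yellow band at (344,202). The top view has them at about (170,246) and (292,260), with the rail ends at (229,266) and (402,248). Next I measure from both clouds.

```bash
cat > m.py <<'E'
import numpy as np, cv2, sys
def ax(q):
    r=cv2.minAreaRect(q[:,:2].astype(np.float32)*1000); return np.round(r[0],1),np.round(r[1],1),round(r[2],1)
for n in("scene0","top0"):
    d=np.load(n+".npz"); P=d["P"]; h=cv2.cvtColor(d["img"],cv2.COLOR_BGR2HSV).astype(int); H,S,V=[h[...,i] for i in range(3)]
    x,y,z=P[...,0],P[...,1],P[...,2]; print(n)
    ws=(x>.3)&(x<.9)&(abs(y)<.65)
    red=ws&((H<6)|(H>174))&(S>170)&(V>80)&(z>.2)&(z<.35)&(y>.1)
    yel=ws&(H>18)&(H<34)&(S>130)&(z>.17)&(z<.215)&(y<.15)
    ytr=ws&(H>18)&(H<34)&(S>130)&(z<.05)&(z>.0)
    rail=ws&(z>.190)&(z<.215)&(S<130)&(y<.2)&(x<.62)
    wh=ws&(y>.15)&(z>.09)&(S<40)&(V>100)&(x<.7)
    dark=ws&(y>.15)&(z>.19)&(z<.25)&(V<90)&(x<.7)
    foot=ws&(y>.15)&(z>.008)&(z<.024)&(x<.68)
    for k,m in dict(red=red,band=yel,traystripe=ytr,rail=rail,white=wh,dark=dark,foot=foot).items():
        q=P[m]
        if len(q)>4: print(k,len(q),"med",np.round(np.median(q,0),4),"p2",np.round(np.percentile(q,2,axis=0),3),"p98",np.round(np.percentile(q,98,axis=0),3),*ax(q))
    q=P[rail]
    if len(q)>20:
        v=cv2.fitLine(q[:,:2].astype(np.float32),cv2.DIST_HUBER,0,.001,.001).ravel(); print("line",v,"ang",np.degrees(np.arctan2(v[1],v[0])))
E
python3 m.py
python3 - <<'E'
import cv2,numpy as np
a=cv2.imread('pics/scene0.png')[150:270,420:510]; b=cv2.imread('pics/top0.png')[215:285,140:220]
a=cv2.resize(a,(375,500),interpolation=cv2.INTER_CUBIC);b=cv2.resize(b,(420,368),interpolation=cv2.INTER_CUBIC)
c=np.zeros((500,800,3),np.uint8);c[:,:375]=a;c[:368,380:]=b;cv2.imwrite('pics/crop1.png',c)
E
```

```text
scene0
red 185 med [0.5763 0.3046 0.262 ] p2 [0.562 0.292 0.234] p98 [0.581 0.319 0.279] [570.6 305.8] [24.4 28.9] 3.3
band 62 med [ 0.5336 -0.0181  0.1994] p2 [ 0.521 -0.028  0.185] p98 [ 0.539 -0.008  0.205] [527.7 -17.8] [20.8 22.5] 89.8
traystripe 676 med [ 0.8773 -0.0154  0.0045] p2 [ 0.466 -0.056  0.   ] p98 [0.899 0.053 0.01 ] [553.9 -94.6] [879.5 527.4] 55.9
rail 1122 med [ 0.5389 -0.1048  0.1992] p2 [ 0.512 -0.319  0.19 ] p98 [0.562 0.153 0.204] [534.  -81.3] [ 24.7 495.1] 5.1
white 1016 med [0.5779 0.3031 0.1368] p2 [0.518 0.159 0.092] p98 [0.61  0.346 0.231] [565.1 247.7] [214.4  84.9] 78.3
dark 239 med [0.5738 0.3345 0.2177] p2 [0.561 0.258 0.193] p98 [0.58  0.371 0.239] [563.9 316.6] [117.6  37. ] 89.5
foot 1363 med [0.5832 0.3189 0.0156] p2 [0.499 0.157 0.008] p98 [0.63  0.412 0.021] [469.6 382.2] [463.8 331.3] 89.8
line [ 0.08545913 -0.9963417   0.54329824 -0.1432496 ] ang -85.097565
top0
red 48 med [0.5684 0.3061 0.2761] p2 [0.563 0.291 0.269] p98 [0.574 0.319 0.284] [567.2 305.6] [28.8 13.7] 87.9
traystripe 378 med [ 0.8778 -0.0099  0.0056] p2 [ 0.465 -0.056  0.   ] p98 [0.899 0.054 0.015] [6.811e+02 5.000e-01] [111.8 438.5] 89.4
rail 873 med [ 0.5331 -0.0875  0.2007] p2 [ 0.508 -0.319  0.193] p98 [0.557 0.152 0.209] [ 532.3 -222.5] [768.5  55.4] 89.9
white 456 med [0.558  0.2948 0.1896] p2 [0.509 0.155 0.091] p98 [0.605 0.346 0.236] [562.2 254.4] [225.2  79.1] 80.0
dark 86 med [0.5671 0.3448 0.2213] p2 [0.559 0.257 0.211] p98 [0.574 0.372 0.239] [568.1 315.3] [ 14.9 117.1] 4.0
foot 2080 med [0.5261 0.3577 0.0114] p2 [0.31  0.158 0.008] p98 [0.665 0.633 0.023] [489.9 399.9] [379.  499.6] 0.0
line [ 0.08830281 -0.9960937   0.5344644  -0.10017886] ang -84.93402
```

View pics/crop1.png

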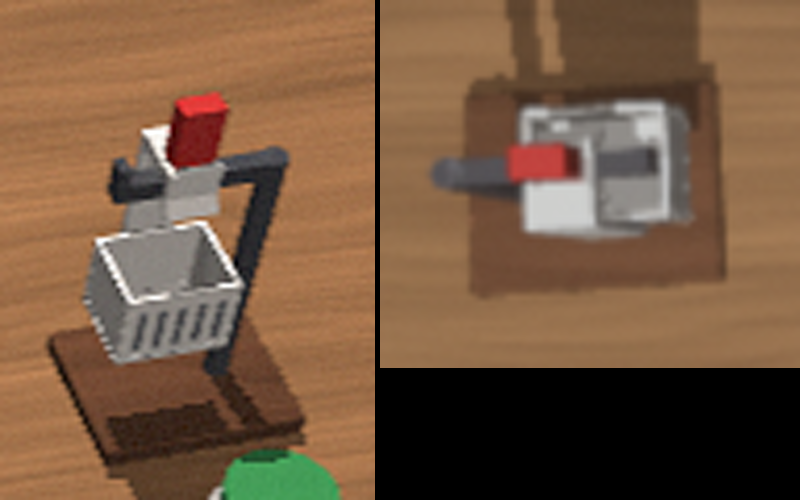

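The crop shows the caddy's spine on the robot side (−x) of the arm, so caddy x is about world +x. The tab centre is about (0.569, 0.306) with its top at z 0.276, and the seat is about 0.22. The rail axis is yawed about +5°, and the band is near y −0.017. I'll grip the tab along its 18 mm direction.

First I raise the tool and turn it about +80° in yaw.

>>> {"op": "drive_tool", "data": {
  "motion": [
    [[0, -0.5, 0], [0, -1, 0], -1],
    [[0, -0.5, 0], [0, -1, 0], -1],
    [[0, -0.5, 0], [0, -1, 0], -1],
    [[0, -0.5, 0], [0, -1, 0], -1],
    [[0, -0.5, 0], [0, -1, 0], -1],
    [[0, -0.5, 0], [0, -1, 0], -1],
    [[0, -0.5, 0], [0, -1, 0], -1],
    [[0, -0.5, 0], [0, -1, 0], -1],
    [[0, -0.5, 0], [0, -1, 0], -1],
    [[0, -0.5, 0], [0, -1, 0], -1],
    [[0, -0.5, 0], [0, -1, 0], -1],
    [[0, -0.5, 0], [0, -1, 0], -1]
  ]
}}

```text
time: 1.3
tool_pos: [0.1496, -0.6066, 0.3811]
tool_rot: [0.701, -0.7, 0.098, -0.098]
contact_force: [-0.2, 0.7, -0.4]
gripper_width: 1.0
```

>>> {"op": "drive_tool", "data": {
  "motion": [
    [[0, 0, 0], [0, -1, 0], -1],
    [[0, 0, 0], [0, -1, 0], -1],
    [[0, 0, 0], [0, -1, 0], -1],
    [[0.2, 0, 1], [0, 0, 0], -1],
    [[0.4, 0, 1], [0, 0, 0], -1],
    [[0.4, 0, 1], [0, 0, 0], -1],
    [[0.4, 0, 1], [0, 0, 0], -1],
    [[0.4, 0, 1], [0, 0, 0], -1],
    [[0.4, 0, 1], [0, 0, 0], -1],
    [[0.4, 0, 1], [0, 0, 0], -1],
    [[0.4, 0, 1], [0, 0, 0], -1],
    [[0.4, 0, 1], [0, 0, 0], -1]
  ]
}}

```text
time: 2.5
tool_pos: [0.2394, -0.3823, 0.3807]
tool_rot: [0.707, -0.707, 0.007, -0.007]
contact_force: [-0.4, 0.3, 0.7]
gripper_width: 1.002
```

>>> {"op": "drive_tool", "data": {
  "motion": [
    [[0.4, 0, 1], [0, 0, 0], -1],
    [[0.4, 0, 1], [0, 0, 0], -1],
    [[0.4, 0, 1], [0, 0, 0], -1],
    [[0.4, 0, 1], [0, 0, 0], -1],
    [[0.4, 0, 1], [0, 0, 0], -1],
    [[0.4, 0, 1], [0, 0, 0], -1],
    [[0.4, 0, 1], [0, 0, 0], -1],
    [[0.4, 0, 1], [0, 0, 0], -1],
    [[0.4, 0, 1], [0, 0, 0], -1],
    [[0.4, 0, 1], [0, 0, 0], -1],
    [[0.4, 0, 1], [0, 0, 0], -1],
    [[0.4, 0, 1], [0, 0, 0], -1]
  ]
}}

```text
time: 3.7
tool_pos: [0.3652, -0.0849, 0.3809]
tool_rot: [0.707, -0.707, 0.007, -0.007]
contact_force: [0.4, 0.4, -1.0]
gripper_width: 1.003
```

>>> {"op": "drive_tool", "data": {
  "motion": [
    [[0.4, 0, 1], [0, 0, 0], -1],
    [[0.4, 0, 1], [0, 0, 0], -1],
    [[0.4, 0, 1], [0, 0, 0], -1],
    [[0.4, 0, 1], [0, 0, 0], -1],
    [[0.4, 0, 1], [0, 0, 0], -1],
    [[0.4, 0, 1], [0, 0, 0], -1],
    [[0.4, 0, 1], [0, 0, 0], -1],
    [[0.4, 0, 1], [0, 0, 0], -1],
    [[0.4, 0, 1], [0, 0, 0], -1],
    [[0.4, 0, 1], [0, 0, 0], -1],
    [[0.4, 0, 1], [0, 0, 0], -1],
    [[0.4, 0, 1], [0, 0, 0], -1]
  ]
}}

```text
time: 4.9
tool_pos: [0.4912, 0.2126, 0.3806]
tool_rot: [-0.707, 0.707, -0.007, 0.007]
contact_force: [0.9, -0.1, 0.5]
gripper_width: 1.0
```

```bash
python3 - <<'E'
from h import *
f=grab("wrist"); print(f["T_tool_cam"].round(3)); print(T_tool().round(4)); cv2.imwrite("pics/w1.png",f["img"]); np.savez("w1.npz",img=f["img"],P=f["P"],W=f["W"],K=f["camera_matrix"])
E
sed -i 's/for n in(.*):/for n in sys.argv[1:]:/' m.py; python3 m.py w1
```

```text
[[ 1.     0.    -0.    -0.   ]
 [ 0.    -0.288  0.958 -0.143]
 [ 0.    -0.958 -0.288  0.073]
 [ 0.     0.     0.     1.   ]]
[[ 0.9998 -0.0014  0.0173  0.4919]
 [-0.0173  0.0021  0.9998  0.2153]
 [-0.0015 -1.      0.002   0.3799]
 [ 0.      0.      0.      1.    ]]
w1
red 2358 med [0.564  0.3081 0.276 ] p2 [0.559 0.294 0.239] p98 [0.576 0.321 0.278] [568.3 307.9] [18.7 29.6] 3.0
band 34 med [ 0.5278 -0.0069  0.201 ] p2 [ 0.52  -0.008  0.2  ] p98 [ 0.535 -0.005  0.202] [527.2  -6.8] [14.9  3.7] 8.2
traystripe 2669 med [ 0.8725 -0.0125  0.0041] p2 [ 0.463 -0.053  0.001] p98 [0.899 0.056 0.008] [750.5  49.9] [605.  363.3] 49.5
rail 2475 med [0.5187 0.0888 0.2004] p2 [ 0.508 -0.003  0.196] p98 [0.531 0.163 0.202] [519.1  78.9] [ 15.2 171.4] 5.2
white 6650 med [0.5525 0.3035 0.2208] p2 [0.446 0.158 0.102] p98 [0.604 0.356 0.432] [540.9 261.5] [215.3 106.5] 50.9
dark 587 med [0.5606 0.3323 0.2148] p2 [0.508 0.163 0.191] p98 [0.575 0.365 0.233] [552.7 259.8] [211.9  44.6] 75.7
foot 6831 med [0.5293 0.3457 0.0162] p2 [0.489 0.155 0.009] p98 [0.591 0.41  0.018] [540.9 280.1] [270.9  99.2] 83.8
line [ 0.08761585 -0.9961543   0.51879185  0.08612794] ang -84.97353
```

View pics/w1.png

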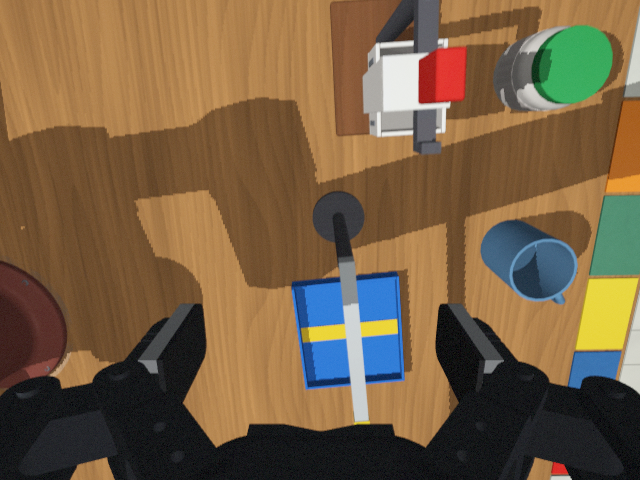

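The wrist view shows the tab at about (442,75) with the spine to its left, the rail running down to the band, and the band's edge at (362,424). The tab centre is (0.568, 0.307), yaw +3°. The mark is about (0.528, −0.0175). I'll align, then descend.

>>> {"op": "drive_tool", "data": {
  "motion": [
    [[0.75, 0, 0.93], [0, 0, 0], -1],
    [[0.75, 0, 0.93], [0, 0, 0], -1],
    [[0.75, 0, 0.93], [0, 0, 0], -1],
    [[0.75, 0, 0.94], [0, -0.8, 0], -1],
    [[0, 0, 0], [0, 0, 0], -1],
    [[0, 0.5, 0], [0, 0, 0], -1],
    [[0, 0.5, 0], [0, 0, 0], -1],
    [[0, 0, 0], [0, 0, 0], -1]
  ]
}}

```text
time: 5.75
tool_pos: [0.5665, 0.3021, 0.3528]
tool_rot: [-0.706, 0.708, 0.016, -0.019]
contact_force: [-0.2, 0.8, -0.5]
gripper_width: 1.0
```

```bash
python3 - <<'E'
from h import *
T=T_tool(); print(T.round(4)); t=np.array([.568,.307,.2375]); print("units",(T[:3,:3].T@(t-T[:3,3])/.025).round(2), "yaw",np.degrees(np.arctan2(T[1,0],T[0,0])))
f=grab("wrist"); cv2.imwrite("pics/w2.png",f["img"]); np.savez("w2.npz",img=f["img"],P=f["P"],W=f["W"],K=f["camera_matrix"])
E
python3 m.py w2|egrep "red|dark"
```

```text
[[ 0.9988 -0.0047 -0.0488  0.5665]
 [ 0.0488 -0.0019  0.9988  0.3021]
 [-0.0048 -1.     -0.0017  0.3528]
 [ 0.      0.      0.      1.    ]]
units [0.09 4.61 0.2 ] yaw 2.7982549915382657
red 1805 med [0.5681 0.312  0.2762] p2 [0.56  0.294 0.24 ] p98 [0.577 0.323 0.278] [568.9 297.7] [17.3 51.1] 2.7
dark 605 med [0.569  0.2662 0.2274] p2 [0.507 0.163 0.192] p98 [0.577 0.323 0.246] [557.8 263.8] [223.8  40.3] 72.9
```

>>> {"op": "drive_tool", "data": {
  "motion": [
    [[0.1, 0.6, 0.24], [0, 0, 0], -1],
    [[0, 0.8, 0], [0, 0, 0], -1],
    [[0, 0.8, 0], [0, 0, 0], -1],
    [[0, 0.8, 0], [0, 0, 0], -1],
    [[0, 0.8, 0], [0, 0, 0], -1],
    [[0, 0.4, 0], [0, 0, 0], -1],
    [[0, 0.4, 0], [0, 0, 0], -1],
    [[0, 0, 0], [0, 0, 0], -1],
    [[0, 0, 0], [0, 0, 0], -1]
  ]
}}

```text
time: 6.7
tool_pos: [0.5704, 0.3096, 0.242]
tool_rot: [0.707, -0.707, -0.018, 0.017]
contact_force: [0.1, 0.1, -0.7]
gripper_width: 0.998
```

>>> {"op": "drive_tool", "data": {
  "motion": [
    [[0, 0, 0], [0, 0, 0], 1],
    [[0, 0, 0], [0, 0, 0], 1],
    [[0, 0, 0], [0, 0, 0], 1],
    [[0, 0, 0], [0, 0, 0], 1],
    [[0, 0, 0], [0, 0, 0], 1],
    [[0, 0, 0], [0, 0, 0], 1],
    [[0, 0, 0], [0, 0, 0], 1],
    [[0, 0, 0], [0, 0, 0], 1]
  ]
}}

```text
time: 7.5
tool_pos: [0.5702, 0.3095, 0.2417]
tool_rot: [0.707, -0.707, -0.018, 0.018]
contact_force: [-1.6, -0.1, 3.2]
gripper_width: 0.204
```

>>> {"op": "drive_tool", "data": {
  "motion": [
    [[0, -0.2, 0], [0, 0, 0], 1],
    [[0, -0.3, 0], [0, 0, 0], 1],
    [[0, -0.4, 0], [0, 0, 0], 1],
    [[0, -0.4, 0], [0, 0, 0], 1],
    [[0, -0.4, 0], [0, 0, 0], 1],
    [[0, 0, 0], [0, 0, 0], 1],
    [[0, 0, 0], [0, 0, 0], 1]
  ]
}}

```text
time: 8.2
tool_pos: [0.5703, 0.3095, 0.2844]
tool_rot: [0.707, -0.707, -0.018, 0.017]
contact_force: [0.1, 0.3, -0.7]
gripper_width: 0.207
```

>>> {"op": "drive_tool", "data": {
  "motion": [
    [[-0.3, 0, 0], [0, 0, 0], 1],
    [[-0.3, 0, 0], [0, 0, 0], 1],
    [[-0.4, 0, 0], [0, 0, 0], 1],
    [[-0.5, 0, 0], [0, 0, 0], 1],
    [[-0.6, 0, 0], [0, 0, 0], 1],
    [[-0.6, 0, 0], [0, 0, 0], 1],
    [[-0.6, 0, 0], [0, 0, 0], 1],
    [[0, 0, 0], [0, 0, 0], 1]
  ]
}}

```text
time: 9.0
tool_pos: [0.4857, 0.3054, 0.284]
tool_rot: [0.707, -0.707, -0.018, 0.018]
contact_force: [-0.0, 0.6, -1.9]
gripper_width: 0.205
```

```bash
python3 - <<'E'
from h import *
print(T_tool().round(4), manip.state()["contact_force"],manip.state()["gripper_width"])
f=grab("scene"); np.savez("s3.npz",img=f["img"],P=f["P"]);cv2.imwrite("pics/s3.png",cv2.resize(f["img"][120:280,340:540],(800,600)[:1]+(640,))[:600])
E
python3 m.py s3|egrep "red|dark|s3|white"
```

```text
[[ 9.987e-01 -1.000e-04 -5.110e-02  4.857e-01]
 [ 5.110e-02  3.000e-04  9.987e-01  3.054e-01]
 [-1.000e-04 -1.000e+00  3.000e-04  2.840e-01]
 [ 0.000e+00  0.000e+00  0.000e+00  1.000e+00]] [-0.04889954  0.55886475 -1.8813367 ] 0.20541266616412213
s3
red 55 med [0.4926 0.2914 0.3028] p2 [0.48  0.287 0.274] p98 [0.497 0.305 0.322] [487.4 296.5] [20.6 20.2] 6.7
white 1013 med [0.4916 0.2972 0.1847] p2 [0.454 0.159 0.128] p98 [0.527 0.341 0.534] [515.8 266.2] [101.6 215.8] 22.4
dark 341 med [0.5736 0.3151 0.2184] p2 [0.561 0.258 0.194] p98 [0.58  0.371 0.234] [524.7 314.8] [113.1 118.6] 0.7
```

View pics/s3.png

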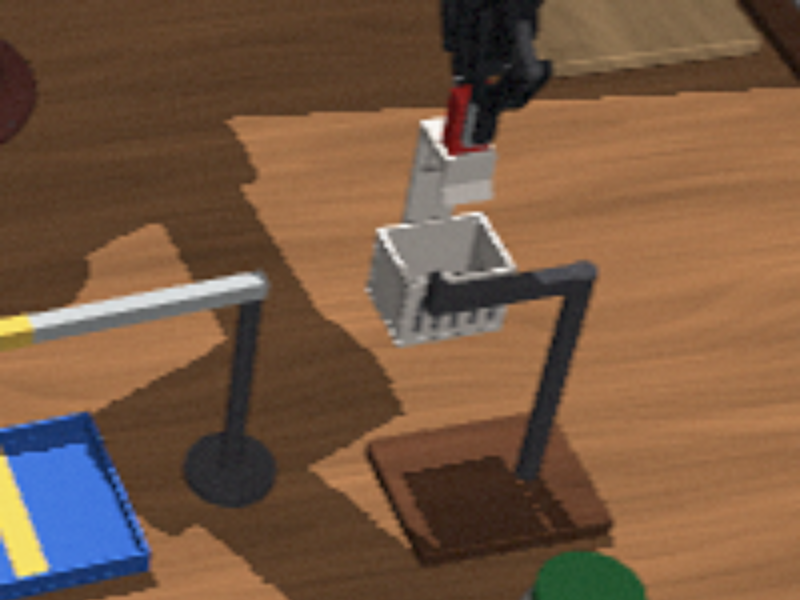

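The caddy is clear of the stand arm and hanging straight in the gripper (tab at (460,115) in the crop). Next I back off, align yaw to the rail at 5°, and travel parallel to it at y −0.155.

>>> {"op": "drive_tool", "data": {
  "motion": [
    [[-0.4, 0, 0], [0, -0.2, 0], 1],
    [[-0.6, 0.2, 0], [0, -0.21, 0], 1],
    [[-0.6, 0.3, -0.2], [0, 0, 0], 1],
    [[-0.6, 0.38, -0.4], [0, 0, 0], 1],
    [[-0.2, 0, -0.6], [0, 0, 0], 1],
    [[0, 0, -0.8], [0, 0, 0], 1],
    [[0, 0, -0.8], [0, 0, 0], 1],
    [[0, 0, -0.8], [0, 0, 0], 1],
    [[0, 0, -0.8], [0, 0, 0], 1],
    [[0, 0, -0.8], [0, 0, 0], 1],
    [[0, 0, -0.8], [0, 0, 0], 1],
    [[0, 0, -0.8], [0, 0, 0], 1]
  ]
}}

```text
time: 10.25
tool_pos: [0.4428, 0.1299, 0.2625]
tool_rot: [-0.706, 0.707, 0.031, -0.03]
contact_force: [-0.2, -0.4, -1.8]
gripper_width: 0.202
```

>>> {"op": "drive_tool", "data": {
  "motion": [
    [[0, 0, -0.8], [0, 0, 0], 1],
    [[0, 0, -0.8], [0, 0, 0], 1],
    [[0, 0, -0.8], [0, 0, 0], 1],
    [[0, 0, -0.8], [0, 0, 0], 1],
    [[0, 0, -0.8], [0, 0, 0], 1],
    [[0, 0, -0.8], [0, 0, 0], 1],
    [[0, 0, -0.8], [0, 0, 0], 1],
    [[0, 0, -0.8], [0, 0, 0], 1],
    [[0, 0, -0.8], [0, 0, 0], 1],
    [[0, 0, -0.8], [0, 0, 0], 1],
    [[0, 0, -0.8], [0, 0, 0], 1],
    [[0, 0, -0.6], [0, 0, 0], 1]
  ]
}}

```text
time: 11.45
tool_pos: [0.4626, -0.1046, 0.2624]
tool_rot: [-0.706, 0.707, 0.03, -0.03]
contact_force: [-0.1, 0.4, -1.3]
gripper_width: 0.2
```

>>> {"op": "drive_tool", "data": {
  "motion": [
    [[0, 0, -0.6], [0, 0, 0], 1],
    [[0, 0, -0.6], [0, 0, 0], 1],
    [[0, 0, -0.4], [0, 0, 0], 1],
    [[0, 0, -0.2], [0, 0, 0], 1],
    [[0, 0, 0], [0, 0, 0], 1]
  ]
}}

```text
time: 11.95
tool_pos: [0.4664, -0.148, 0.2617]
tool_rot: [0.707, -0.706, -0.03, 0.03]
contact_force: [0.1, -0.0, -1.1]
gripper_width: 0.202
```

```bash
python3 - <<'E'
from h import *
T=T_tool(); print(T.round(4), manip.state()["contact_force"],manip.state()["gripper_width"])
y=-.155; t=np.array([.5279-.0879*(y+.0175),y,.262]);print("units",(T[:3,:3].T@(t-T[:3,3])/.025).round(2), "yaw",np.degrees(np.arctan2(T[1,0],T[0,0])))
f=grab("wrist");np.savez("w4.npz",img=f["img"],P=f["P"]);cv2.imwrite("pics/w4.png",f["img"])
f=grab("scene"); np.savez("s4.npz",img=f["img"],P=f["P"]);cv2.imwrite("pics/s4.png",cv2.resize(f["img"][110:290,200:440],(800,600)))
E
python3 m.py w4 s4|egrep "rail|band|line|[ws]4"
```

```text
[[ 9.964e-01 -3.000e-04 -8.490e-02  4.664e-01]
 [ 8.490e-02  3.000e-04  9.964e-01 -1.480e-01]
 [-3.000e-04 -1.000e+00  3.000e-04  2.617e-01]
 [ 0.000e+00  0.000e+00  0.000e+00  1.000e+00]] [ 0.06015941 -0.04628108 -1.0947221 ] 0.20195361543426169
units [ 2.91 -0.01 -0.53] yaw 4.872015472908623
w4
band 1298 med [ 0.5259 -0.0237  0.201 ] p2 [ 0.52  -0.03   0.188] p98 [ 0.536 -0.017  0.203] [528.1 -22.3] [16.8 15.2] 5.3
rail 10693 med [ 0.534  -0.102   0.2004] p2 [ 0.437 -0.195  0.191] p98 [ 0.548 -0.032  0.202] [ 490.6 -160.1] [113.9 253.9] 4.9
line [ 0.08523655 -0.9963607   0.53339094 -0.10705133] ang -85.11037
s4
band 63 med [ 0.5339 -0.0183  0.1991] p2 [ 0.522 -0.029  0.188] p98 [ 0.54  -0.008  0.205] [531.1 -18.4] [18.5 23.8] 16.0
rail 1112 med [ 0.5384 -0.1056  0.1994] p2 [ 0.51  -0.319  0.191] p98 [0.562 0.154 0.205] [486.9 -86. ] [118.4 494.4] 5.2
line [ 0.08893533 -0.9960374   0.5434104  -0.13594781] ang -84.89764
```

View pics/w4.png

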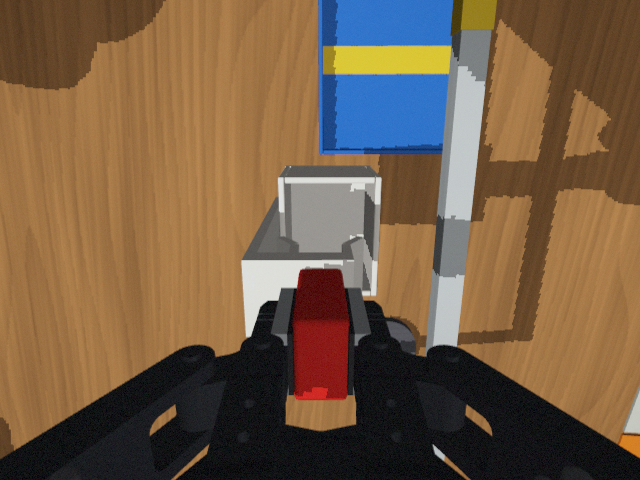

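The wrist view shows the caddy upright in the jaws and the rail to the right at (455,200), with the band at the top (475,15). I'll measure the rail's top face here precisely.

```bash
python3 - <<'E'
import numpy as np
P=np.load("w4.npz")["P"].reshape(-1,3); n=np.array([.9962,.0872]);t=np.array([-.0872,.9962])
m=(P[:,2]>.1965)&(P[:,2]<.204)&(P[:,0]>.5)&(P[:,0]<.57); q=P[m]; a=q[:,:2]@t; d=(q[:,:2]-[.5279,-.0175])@n
for lo in np.arange(-.26,-.04,.03):
    k=(a>lo)&(a<lo+.03)
    if k.sum()>20: print(lo.round(3),k.sum(),np.percentile(d[k],[1,50,99]).round(4),np.median(q[k,2]).round(4))
E
```

```text
-0.26 543 [-0.0072 -0.0007  0.0069] 0.2004
-0.23 1283 [-0.0072 -0.0005  0.007 ] 0.2005
-0.2 1446 [-0.0072 -0.0007  0.0069] 0.2005
-0.17 1627 [-0.0073 -0.0007  0.0068] 0.2005
-0.14 1847 [-0.0073 -0.0007  0.0069] 0.2005
-0.11 2132 [-0.0074 -0.0008  0.0069] 0.2005
-0.08 1405 [-0.008  -0.0008  0.0075] 0.201
```

>>> {"op": "drive_tool", "data": {
  "motion": [
    [[0.2, 0, -0.2], [0, 0, 0], 1],
    [[0.4, 0, -0.3], [0, 0, 0], 1],
    [[0.5, 0, 0], [0, 0, 0], 1],
    [[0.5, 0, 0], [0, 0, 0], 1],
    [[0.5, 0, 0], [0, 0, 0], 1],
    [[0.5, 0, 0], [0, 0, 0], 1],
    [[0.3, 0, 0], [0, 0, 0], 1],
    [[0, 0, 0], [0, 0, 0], 1],
    [[0, 0, 0], [0, 0, 0], 1]
  ]
}}

```text
time: 12.95
tool_pos: [0.5396, -0.1537, 0.2616]
tool_rot: [0.707, -0.706, -0.03, 0.031]
contact_force: [0.0, 0.5, -1.7]
gripper_width: 0.203
```

>>> {"op": "drive_tool", "data": {
  "motion": [
    [[0, 0.2, 0], [0, 0, 0], 1],
    [[0, 0.3, 0], [0, 0, 0], 1],
    [[0, 0.3, 0], [0, 0, 0], 1],
    [[0, 0.3, 0], [0, 0, 0], 1],
    [[0, 0.3, 0], [0, 0, 0], 1],
    [[0, 0, 0], [0, 0, 0], 1],
    [[0, 0, 0], [0, 0, 0], 1]
  ]
}}

```text
time: 13.65
tool_pos: [0.5396, -0.1538, 0.2265]
tool_rot: [0.707, -0.706, -0.03, 0.03]
contact_force: [-0.8, -0.4, -1.9]
gripper_width: 0.205
```

```bash
python3 - <<'E'
from h import *
print(T_tool().round(4), manip.state()["contact_force"],manip.state()["ft_torque"])
f=grab("scene");cv2.imwrite("pics/s5.png",cv2.resize(f["img"][110:290,200:440],(800,600)))
E
```

```text
[[ 9.963e-01 -5.000e-04 -8.550e-02  5.396e-01]
 [ 8.550e-02  2.000e-04  9.963e-01 -1.538e-01]
 [-5.000e-04 -1.000e+00  2.000e-04  2.265e-01]
 [ 0.000e+00  0.000e+00  0.000e+00  1.000e+00]] [-0.84948863 -0.43920199 -1.94352045] [-0.05563005  0.04701383  0.05510152]
```

View pics/s5.png

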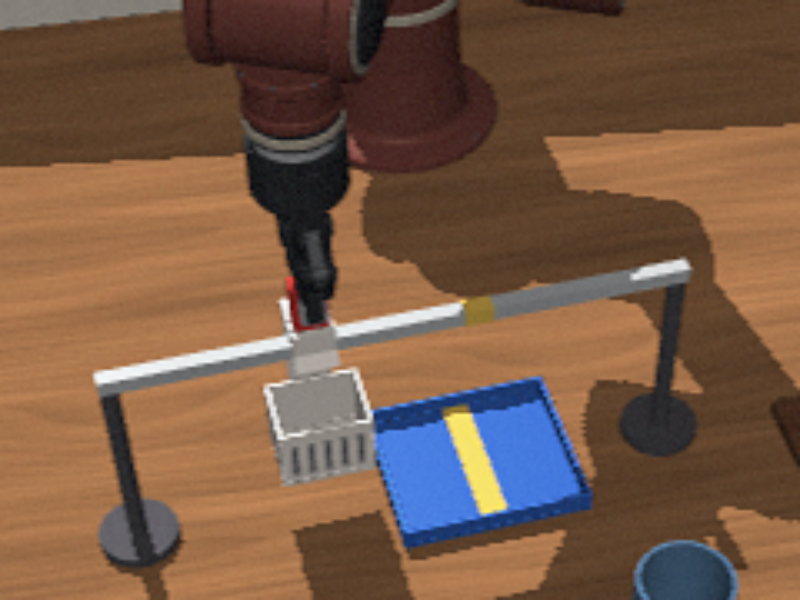

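The caddy is over the bar with the bar in its slot, at crop (315,350). I'll lower it gently until it rests.

>>> {"op": "drive_tool", "data": {
  "motion": [
    [[0, 0.1, 0], [0, 0, 0], 1],
    [[0, 0, 0], [0, 0, 0], 1],
    [[0, 0, 0], [0, 0, 0], 1]
  ]
}}

```text
time: 14.0
tool_pos: [0.5397, -0.1538, 0.2244]
tool_rot: [-0.706, 0.706, 0.03, -0.03]
contact_force: [-0.6, -0.2, -1.6]
gripper_width: 0.205
```

>>> {"op": "drive_tool", "data": {
  "motion": [
    [[0, 0.05, 0], [0, 0, 0], 1],
    [[0, 0, 0], [0, 0, 0], 1],
    [[0, 0, 0], [0, 0, 0], 1]
  ]
}}

```text
time: 14.3
tool_pos: [0.5396, -0.1538, 0.223]
tool_rot: [0.706, -0.706, -0.03, 0.03]
contact_force: [1.1, -0.0, -1.9]
gripper_width: 0.202
```

>>> {"op": "drive_tool", "data": {
  "motion": [
    [[0, 0.04, 0], [0, 0, 0], 1],
    [[0, 0, 0], [0, 0, 0], 1],
    [[0, 0, 0], [0, 0, 0], 1]
  ]
}}

```text
time: 14.6
tool_pos: [0.5397, -0.1538, 0.222]
tool_rot: [0.706, -0.706, -0.03, 0.03]
contact_force: [0.4, -0.5, -2.3]
gripper_width: 0.202
```

>>> {"op": "drive_tool", "data": {
  "motion": [
    [[0, 0.04, 0], [0, 0, 0], 1],
    [[0, 0, 0], [0, 0, 0], 1],
    [[0, 0, 0], [0, 0, 0], 1]
  ]
}}

```text
time: 14.9
tool_pos: [0.5398, -0.1539, 0.2216]
tool_rot: [-0.706, 0.707, 0.03, -0.03]
contact_force: [-1.1, 0.4, 1.2]
gripper_width: 0.203
```

It is resting on the rail, since the weight has come off the wrist. I'll let go briefly so it truly hangs, then regrip and slide.

>>> {"op": "drive_tool", "data": {
  "motion": [
    [[0, 0, 0], [0, 0, 0], 0.2],
    [[0, 0, 0], [0, 0, 0], 0.2],
    [[0, 0, 0], [0, 0, 0], 0.2],
    [[0, 0, 0], [0, 0, 0], 0.2],
    [[0, 0, 0], [0, 0, 0], 0.2],
    [[0, 0, 0], [0, 0, 0], 0.2]
  ]
}}

```text
time: 15.5
tool_pos: [0.5397, -0.1538, 0.221]
tool_rot: [0.706, -0.706, -0.03, 0.03]
contact_force: [0.5, -0.0, 0.1]
gripper_width: 0.401
```

>>> {"op": "drive_tool", "data": {
  "motion": [
    [[0, 0, 0], [0, 0, 0], 1],
    [[0, 0, 0], [0, 0, 0], 1],
    [[0, 0, 0], [0, 0, 0], 1],
    [[0, 0, 0], [0, 0, 0], 1],
    [[0, 0, 0], [0, 0, 0], 1]
  ]
}}

```text
time: 16.0
tool_pos: [0.5398, -0.1538, 0.2212]
tool_rot: [-0.706, 0.706, 0.03, -0.03]
contact_force: [-0.1, 0.2, -0.0]
gripper_width: 0.204
```

>>> {"op": "drive_tool", "data": {
  "motion": [
    [[0, 0, 0.15], [0, 0, 0], 1],
    [[0, 0, 0.25], [0, 0, 0], 1],
    [[0, 0, 0.25], [0, 0, 0], 1],
    [[0, 0, 0.25], [0, 0, 0], 1],
    [[0, 0, 0.25], [0, 0, 0], 1],
    [[0, 0, 0.25], [0, 0, 0], 1],
    [[0, 0, 0.25], [0, 0, 0], 1],
    [[0, 0, 0.25], [0, 0, 0], 1],
    [[0, 0, 0], [0, 0, 0], 1]
  ]
}}

```text
time: 16.9
tool_pos: [0.5355, -0.1052, 0.2212]
tool_rot: [0.707, -0.706, -0.031, 0.031]
contact_force: [0.0, 2.2, 2.1]
gripper_width: 0.2
```

>>> {"op": "drive_tool", "data": {
  "motion": [
    [[0, 0, 0.25], [0, 0, 0], 1],
    [[0, 0, 0.25], [0, 0, 0], 1],
    [[0, 0, 0.3], [0, 0, 0], 1],
    [[0, 0, 0.3], [0, 0, 0], 1],
    [[0, 0, 0.3], [0, 0, 0], 1],
    [[0, 0, 0.3], [0, 0, 0], 1],
    [[0, 0, 0.3], [0, 0, 0], 1],
    [[0, 0, 0.3], [0, 0, 0], 1],
    [[0, 0, 0.3], [0, 0, 0], 1],
    [[0, 0, 0.2], [0, 0, 0], 1],
    [[0, 0, 0], [0, 0, 0], 1],
    [[0, 0, 0], [0, 0, 0], 1]
  ]
}}

```text
time: 18.1
tool_pos: [0.5296, -0.0356, 0.2212]
tool_rot: [0.707, -0.706, -0.03, 0.03]
contact_force: [-0.1, 3.1, 4.5]
gripper_width: 0.199
```

```bash
python3 - <<'E'
from h import *
T=T_tool();print(T.round(4))
t=np.array([-.0872,.9962]); s0=np.array([.5279,-.0175])@t
for n in("wrist","top","scene"):
    f=grab(n); P=f["P"]; H,S,V=[f["hsv"][...,i].astype(int) for i in range(3)]; np.savez(n+"6.npz",img=f["img"],P=P)
    a=P[...,:2]@t-s0; near=(abs(P[...,0]-.53)<.07)&(abs(P[...,1])<.13)
    for k,m in dict(red=((H<6)|(H>174))&(S>150)&(P[...,2]>.21),band=(H>18)&(H<34)&(S>120)&(P[...,2]>.17)&(P[...,2]<.21),basket=(S<50)&(V>90)&(P[...,2]>.1)&(P[...,2]<.135)).items():
        v=a[m&near]; 
        if len(v)>5: print(n,k,len(v),(np.percentile(v,[1,50,99])*1000).round(1))
print("TCP along",((T[:2,3]@t-s0)*1000).round(1))
E
```

```text
[[ 9.963e-01 -2.000e-04 -8.610e-02  5.296e-01]
 [ 8.610e-02  2.500e-03  9.963e-01 -3.560e-02]
 [ 1.000e-04 -1.000e+00  2.500e-03  2.212e-01]
 [ 0.000e+00  0.000e+00  0.000e+00  1.000e+00]]
wrist red 6927 [-33.5 -10.3  -4.5]
wrist band 1059 [-1.8  5.1 11.6]
wrist basket 2517 [-58.   -1.3  20.6]
scene red 130 [-83.4 -33.5  19. ]
scene band 27 [-0.8  5.4  9.5]
scene basket 423 [-59.9 -20.3  18.4]
TCP along -18.2
```

The caddy centre is about 19.5 mm short of the band (tab −19, basket −19.4 and −20.5).

>>> {"op": "drive_tool", "data": {
  "motion": [
    [[0, 0, 0.26], [0, 0, 0], 1],
    [[0, 0, 0.26], [0, 0, 0], 1],
    [[0, 0, 0.26], [0, 0, 0], 1],
    [[0, 0, 0], [0, 0, 0], 1],
    [[0, 0, 0], [0, 0, 0], 1],
    [[0, 0, 0], [0, 0, 0], 1]
  ]
}}

```text
time: 18.85
tool_pos: [0.528, -0.0165, 0.2212]
tool_rot: [0.707, -0.706, -0.03, 0.03]
contact_force: [-0.8, 2.7, 4.6]
gripper_width: 0.204
```

>>> {"op": "drive_tool", "data": {
  "motion": [
    [[0, 0, 0], [0, 0, 0], 0.5],
    [[0, 0, 0], [0, 0, 0], 0.2],
    [[0, 0, 0], [0, 0, 0], 0],
    [[0, 0, 0], [0, 0, 0], 0],
    [[0, 0, 0], [0, 0, 0], 0],
    [[0, 0, 0], [0, 0, 0], 0]
  ]
}}

```text
time: 19.45
tool_pos: [0.5279, -0.0174, 0.221]
tool_rot: [-0.706, 0.706, 0.03, -0.03]
contact_force: [1.0, 0.1, 0.0]
gripper_width: 0.501
```

>>> {"op": "drive_tool", "data": {
  "motion": [
    [[0, -0.2, 0], [0, 0, 0], 0],
    [[0, -0.4, 0], [0, 0, 0], 0],
    [[0, -0.5, 0], [0, 0, 0], 0],
    [[0, -0.6, 0], [0, 0, 0], 0],
    [[0, -0.6, 0], [0, 0, 0], 0],
    [[0, -0.6, 0], [0, 0, 0], 0],
    [[0, -0.6, 0], [0, 0, 0], 0],
    [[0, -0.6, 0], [0, 0, 0], 0],
    [[0, 0, 0], [0, 0, 0], 0]
  ]
}}

```text
time: 20.35
tool_pos: [0.5291, -0.0175, 0.327]
tool_rot: [-0.706, 0.707, 0.032, -0.029]
contact_force: [-0.1, -0.6, 0.8]
gripper_width: 0.499
```

```bash
python3 - <<'E'
from h import *
T=T_tool();print(T[:3,3].round(4))
t=np.array([-.0872,.9962]);nn=np.array([.9962,.0872]); o=np.array([.5279,-.0175])
for n in("wrist","top","scene"):
    f=grab(n); P=f["P"]; H,S,V=[f["hsv"][...,i].astype(int) for i in range(3)]; cv2.imwrite(f"pics/{n}7.png",f["img"])
    if n=="scene": cv2.imwrite("pics/s7.png",cv2.resize(f["img"][110:290,200:440],(800,600)))
    a=(P[...,:2]-o)@t; b=(P[...,:2]-o)@nn; near=(abs(P[...,0]-.53)<.07)&(abs(P[...,1]+.02)<.09)
    for k,m in dict(red=((H<6)|(H>174))&(S>150)&(P[...,2]>.21)&(P[...,2]<.27),basket=(S<50)&(V>90)&(P[...,2]>.1)&(P[...,2]<.135)).items():
        m=m&near&(abs(b)<.06)
        if m.sum()>5: print(n,k,m.sum(),"along",(np.percentile(a[m],[1,50,99])*1000).round(1),"across",(np.percentile(b[m],[1,50,99])*1000).round(1),"z",np.percentile(P[...,2][m],[2,98]).round(4))
E
```

```text
[ 0.5291 -0.0175  0.327 ]
wrist red 1904 along [-14.4   4.5  14.6] across [-9.  -0.4  8.2] z [0.2203 0.2577]
wrist basket 1060 along [-39.7  17.5  39.6] across [-29.8  28.1  37.2] z [0.1026 0.1281]
scene red 181 along [-15.9  -2.9  12.3] across [-7.8  7.4 12.6] z [0.2143 0.2584]
scene basket 430 along [-40.8  -2.4  37.5] across [-31.   -0.6  41.3] z [0.1008 0.1283]
```

View pics/s7.png

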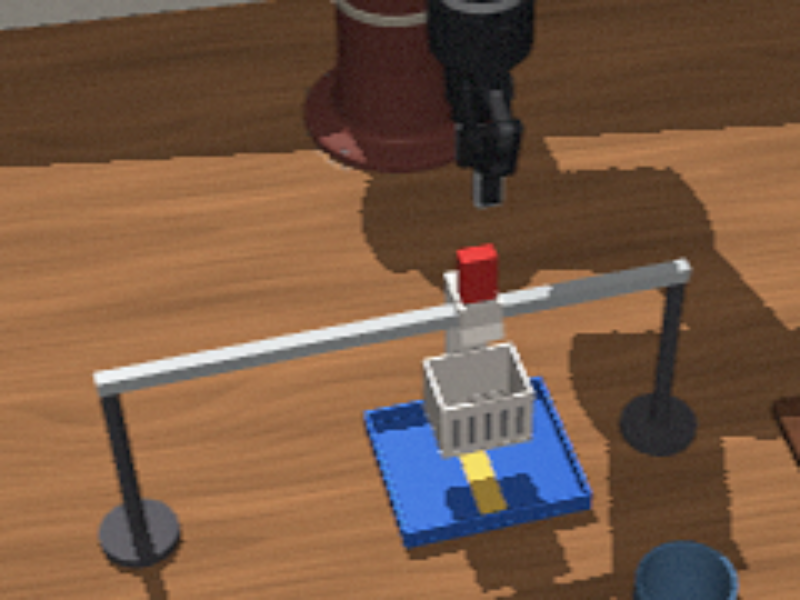

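Within about 2 mm, the caddy is centred on the band (tab −14.4 to +14.6 mm, basket ±39.7 mm). It hangs upright over the tray, and the gripper is clear. I'm handing in.

```bash
python3 -c "
from plant import manip
print(manip.job_done())"
```

```text
the job is handed in; nothing more can be done
None
```

The caddy now hangs by its own hook on the rail, centred on the yellow band over the blue tray. The job was handed in at about 20.5 s.

I lifted it about 42 mm and took it off the stand toward the robot. I hung it about 13.5 cm from the band and let go of it briefly there. Then I regripped it, slid it along the rail to the band, released it and backed the gripper about 10 cm up.

- **Final position:** the wrist camera puts the tab and basket within about 1 mm of centre along the rail. The scene camera reads them about 2 mm off, which is its calibration limit. The top camera gave no reading of the caddy near the end, so the check rests on those two views.
- **Hang:** it looked straight and upright, with the bar in its slot.
- **Forces:** no reading at the end of a move was above about 6 N.
- **Mug, jar and soap bottle:** no motion went near them, but I did not measure them again at the end.

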